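# Take the spindle out of the empty tape dispenser

## Robot

A 6-joint arm with a two-finger parallel gripper is mounted at the origin on a cart in front of the work surface, level with it; the furniture and walls round the work are solid. World frame = base frame: x ahead of the robot, y to its left, z up, the work surface at z = 0. Lengths are in mm, angles in degrees, forces in N, time in s.
With the tool pointing down it reaches from about 325 to 775 mm from the base axis. Payload 5.5 kg.
Tool frame: the origin (TCP) lies at the very end of the fingers, on their centre line; the grasp point (between the pads) lies 19 mm behind it; z points along the fingers, x is the direction in which the jaws open and shut, and the axes are right-handed (so a half turn about z gives the same grasp; the last joint's range is limited). The gripper opens to 88 mm and grips with 3 to 60 N. Pads are 20 mm wide; open, the fingers measure 115 mm over their backs; the gripper's body (75 mm by 178 mm) begins 61 mm behind the grasp point.
Start: joints at [69.746, 5.22, 70.514, -0, 104.267, -3.249], TCP at [175.481, 573.779, 201.131] pointing down, gripper open.
Joint ranges: [-164.24, 164.24], [-49.07, 125.15], [9.68, 141.18], [-86.29, 266.29], [3.28, 154.24], [-151.56, 151.56]. Speed limits (degrees/s): [147.25, 147.25, 172.46, 180, 180, 180].

## Interface

Orientations are given as a 3x3 rotation matrix whose columns are the frame's x, y, z axes.
In Python, from station import env gives the robot as it stands.
- The arm moves only by the shell command python3 -m inch 'ROWS' [FORCE]. ROWS is JSON, a list of rows, each a list of 7 numbers: the turn, a rotation vector about the tool's x, y, z in rad, then the shift along the tool's x, y, z in m, then the finger opening in m, from 0 to 0.0878. In form: [[ax, ay, az, tx, ty, tz, grip], ...]. A call has exactly 5 rows; each row shifts and turns the commanded pose from where the row before left it, along the tool's axes as they then stand; what a row does not reach is not made up. A row lasts 1/12 s, in which the tool goes at most 41.7 mm and 7.16 degrees, less where a joint would pass 70% of its speed; a pose out of reach is approached as far as the arm can. A call with a gripper value outside its range is refused whole. The fingers move at their own pace and stop on an object; FORCE is the grip in N (left out, the last holds). Time passes only in rows, so rows that do not move let the fingers close, or fill a call up. It gives the time, the measured TCP pose, the force and the opening at its end, in the units of the state.
- env.get_state(): the state, without advancing time (a new reading comes with each control period).
- env.snapshot(name): name is "scene" or "top" or "wrist"; returns the picture (420x560x3 uint8, red, green, blue); there is no depth.
- env.camera_info(name): a dict with "intrinsics" (3x3 intrinsics, pixels), "k1" (the pictures are not rectified: a ray, as slopes to the right and down, at radius r is drawn at 1 + k1 r^2 times it, then the intrinsics apply), "R" (3x3) and "t" (3): a world point X has camera coordinates R X + t. Camera axes: x right, y down, z forward; pixel columns grow to the right and rows downward; lengths in mm; the calibration is good to about 2 mm. A picture is of the moment at which its call begins: read the wrist's pose just before it. camera_info takes no time and is no camera call; for the wrist camera it gives the pose at the moment of the call.
- env.finish_job(): hands the job in, once; it reports no verdict.
The state is a dict: "time": time; "q": joint angles; "joint_vel": joint speeds; "joint_torque": joint torques, N m; "tcp_pos": TCP position; "tcp_rot": TCP orientation; "force": force on the tool from outside, world axes, zero at the start; "wrist_torque": the same for the moment, N m; "grip_width": finger opening in mm.
Only numpy, scipy, OpenCV 4.12 (cv2) and the standard library are available. Lean on these libraries where they do the work, as an engineer would, in place of code of your own. Each camera call takes 0.05 s, during which the arm holds its last target.

## Task

The grey tape dispenser is empty and needs new rolls. Press its red plunger all the way down so that the brass keeper swings off the wooden spindle, then take hold of the spindle and tilt it out through the opening between the two white hoods, one end first. Finish while still holding the spindle in the gripper, still and with its whole length at least 5 cm above the hoods, the dispenser unlocked and the tape rolls and candles around it left where they are.

Things in the scene. Friction and masses are not known exactly. Their poses are not given: they have to be found in the camera images.
- dispenser: Grey open-topped tape dispenser, fixed to the table, 342 x 142 mm; origin at the centre of its underside; x along its length towards the plunger's end, z up. Inside 330 mm long, 130 mm wide, floor 6 mm above the table; long walls 62 mm high, 6 mm thick. The 220 mm opening is shorter than the spindle: slid against one end wall, the spindle's other end is 15 mm clear of the opposite hood.
- hood_plus (a point): Middle of the opening-side edge of the white hood at the plunger's end, on its underside, 70 mm above the table, at x = 110 mm of the dispenser. The hood spans the full width from x = 110 to 171 mm; 5 mm thick, top 75 mm high. Raising this end of the spindle leans the gripper away from the plunger; 28 degrees is ample.
- hood_minus (a point): The same point of the other hood, at x = -110 mm; that hood spans x = -110 to -171 mm.
- saddle_plus (a point): Middle of the seat (26 mm above the table) of one of two black saddles that carry the spindle, at x = 60 mm, y = 0 of the dispenser; the other is at x = -60 mm. Each is 10 mm thick along x, 33 mm wide, with prongs 36 mm high on either side of the spindle.
- plunger_top (a point): Centre of the top of the red plunger head (28 mm across) on the hood at the dispenser's +x end, at x = 140.5 mm, y = 0 of the dispenser; 103 mm above the table when up. It is pressed straight down by 10 mm against a light spring with friction (about 4 N) and stays where it is left.
- plunger (a joint): How far the red plunger is pressed, m: 0 up, 0.010 at its stop. The keeper turns with it.
- keeper (a joint): Turn of the brass keeper, rad: a flat bar 14 mm wide, 6 mm thick, 90 mm long, its top at z = 72 mm, pivoted on the dispenser's far side wall (y = -68 mm of the dispenser). 0: it lies across the middle of the spindle and blocks it; about 1.57: it lies along the wall towards the plunger, out of the way. Moved only by the plunger.
- spindle_center (a point): Centre of the loose wooden spindle, a plain round rod 18 mm thick and 260 mm long with dark steel ends, 60 to 130 g; x axis along the rod, roughly along the dispenser's x axis. 35 mm above the table at the start, its bottom 20 mm above the dispenser's floor, both ends under the hoods.
- spindle_end_plus (a point): Middle of the spindle's end face at +x (130 mm from its centre), the end near the plunger.
- spindle_end_minus (a point): Middle of the spindle's other end face, at -x.
- roll_kraft: Flat tan tape roll, 96 mm across, 25 mm high, lying on the table; bystander; origin at the centre of its underside.
- roll_wide: Wide tan tape roll, 94 mm across, 48 mm high, on the table; bystander; origin at the centre of its underside.
- candle_small: Candle in a jar with a black lid, 65 mm across, 73 mm high; bystander; origin at the centre of its underside.
- glass_candle: Open glass candle, 66 mm across, 65 mm high; bystander; origin at the centre of its underside.

How it is judged:
By the outcome, as a careful person would: the job done as asked, in the order asked, and still so for the second after the job is handed in, while the arm keeps its last pose, push and grip.
It also fails if it takes over 54 s, if anything falls off the work surface, if the arm or the gripper's body presses on something with over 40 N, if the wrist force passes 120 N, or if a joint passes its speed limit or range.

## Working session

There is one attempt and no reset: what is moved stays moved. The work goes in short steps, Python scripts to look and compute and a shell command to move; the robot and the scene stay as the last step left them, time stands still between calls to the robot, and variables do not carry over. Pictures are saved under pics/ and viewed, and the job is handed in when it is done.

```bash
ls; mkdir -p pics; python3 - <<'E'
from station import env
import cv2
print(env.get_state())
for n in ["scene","top","wrist"]:
    print(n,env.camera_info(n))
    cv2.imwrite(f"pics/{n}0.png",env.snapshot(n)[:,:,::-1])
E
```

```text
pics
{'time': 0.0, 'q': array([ 6.97465870e+01,  5.26240875e+00,  7.05797603e+01, -1.63095238e-03,
        1.04267153e+02, -3.24976475e+00]), 'joint_vel': array([-0.00191874,  0.17701948, -0.0701872 ,  0.01231052,  0.0022575 ,
        0.0645041 ]), 'joint_torque': array([-1.29362583e-03, -4.46461058e+01, -4.06426942e+01,  6.95189531e-02,
        3.00273439e-02, -1.16532246e-04]), 'tcp_pos': array([175.36668773, 573.45227182, 200.03512247]), 'tcp_rot': array([[ 2.92438674e-01,  9.56284068e-01, -6.34628625e-04],
       [ 9.56282378e-01, -2.92439352e-01, -1.79961357e-03],
       [-1.90653217e-03, -8.06075647e-05, -9.99998179e-01]]), 'force': array([-0.17543094, -0.02102945,  0.01481514]), 'wrist_torque': array([0.0025018 , 0.0089969 , 0.00552978]), 'grip_width': 87.77444424684595}
scene {'intrinsics': array([[426.0203844 ,   0.        , 282.81388087],
       [  0.        , 426.0203844 , 207.76488857],
       [  0.        ,   0.        ,   1.        ]]), 'k1': -0.07937759011091969, 'R': array([[ 0.86230658, -0.50634605, -0.00640587],
       [-0.35816109, -0.60090749, -0.71458437],
      
[... 229 characters left out ...]
  [  0.        ,   0.        ,   1.        ]]), 'k1': -0.06043563275596535, 'R': array([[-0.00610904, -0.99966811,  0.02502678],
       [-0.9979532 ,  0.00450158, -0.06378986],
       [ 0.06365603, -0.02536525, -0.99764949]]), 't': array([  40.48430326,  571.32669275, 1455.86635556])}
wrist {'intrinsics': array([[302.10758153,   0.        , 278.48712027],
       [  0.        , 302.10758153, 209.92342433],
       [  0.        ,   0.        ,   1.        ]]), 'k1': -0.006575999220442676, 'R': array([[ 0.29303849,  0.95609845, -0.00204951],
       [ 0.92011348, -0.28142543,  0.2723801 ],
       [ 0.25984541, -0.08170363, -0.96218755]]), 't': array([-599.8875159 ,  -33.39812955,  390.8383446 ])}
```

View pics/scene0.png

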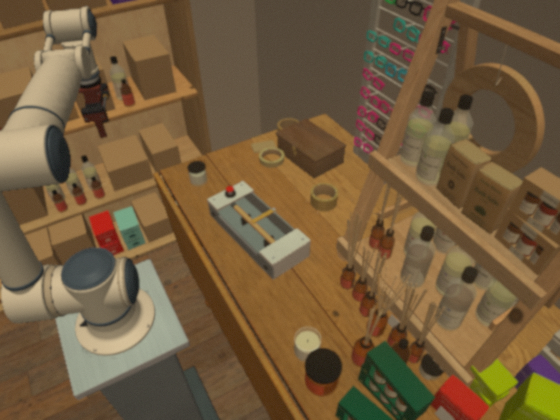

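View pics/top0.png

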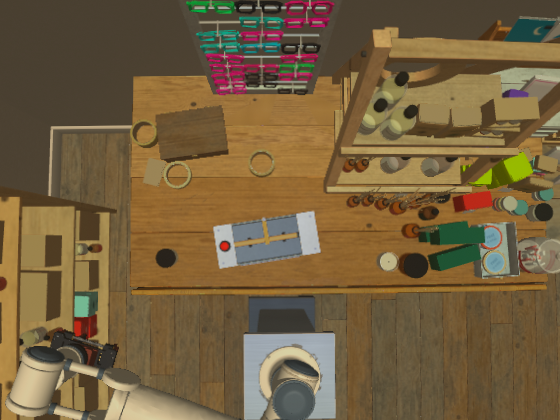

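View pics/wrist0.png

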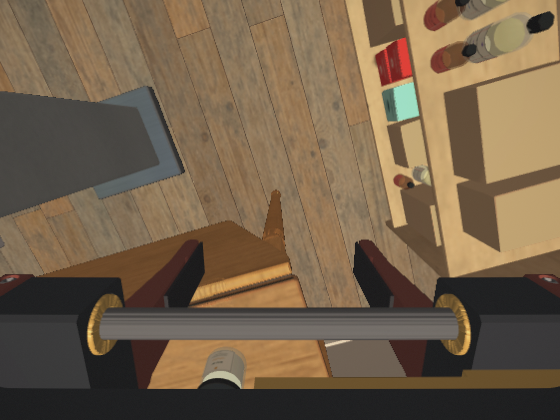

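```bash
python3 - <<'E'
import cv2
a=cv2.imread("pics/top0.png")[200:280,200:335]; cv2.imwrite("pics/topc.png",cv2.resize(a,None,fx=5.8,fy=5.8,interpolation=cv2.INTER_CUBIC))
a=cv2.imread("pics/scene0.png")[175:280,200:320]; cv2.imwrite("pics/scenec.png",cv2.resize(a,None,fx=5.6,fy=5.6,interpolation=cv2.INTER_CUBIC))
E
```

```text
(no output)
```

View pics/topc.png

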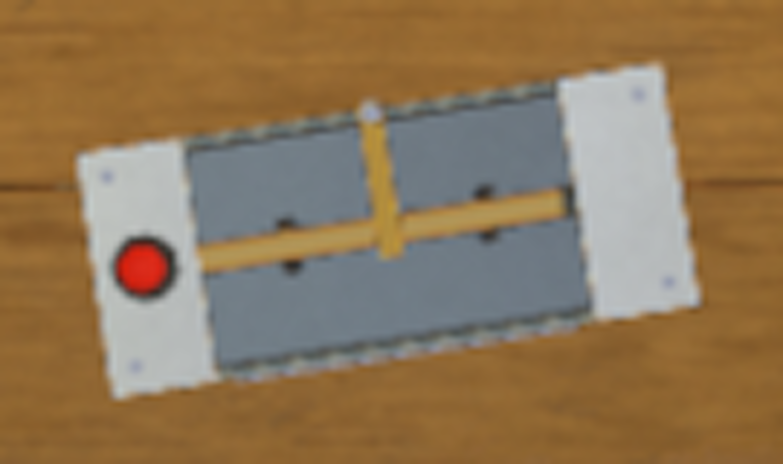

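View pics/scenec.png

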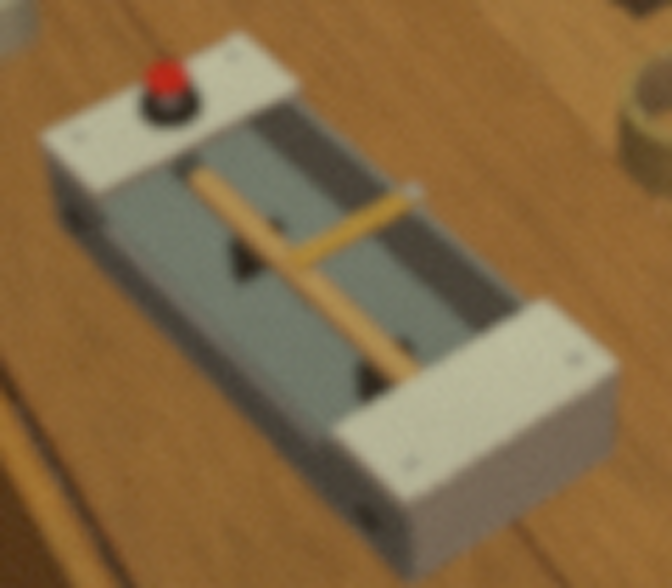

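```bash
cat >h.py <<'E'
import numpy as np, json
from scipy.optimize import least_squares
CI={"scene":dict(K=[[426.0203844,0,282.81388087],[0,426.0203844,207.76488857],[0,0,1]],k1=-0.07937759,R=[[0.86230658,-0.50634605,-0.00640587],[-0.35816109,-0.60090749,-0.71458437],[0.35797764,0.61848514,-0.69951994]],t=[-456.99877226,300.67215918,1137.14203094]),
"top":dict(K=[[422.53811137,0,276.98008166],[0,422.53811137,212.15162481],[0,0,1]],k1=-0.06043563,R=[[-0.00610904,-0.99966811,0.02502678],[-0.9979532,0.00450158,-0.06378986],[0.06365603,-0.02536525,-0.99764949]],t=[40.48430326,571.32669275,1455.86635556])}
def proj(X,c):
    K=np.array(c['K']);p=np.asarray(X,float)@np.array(c['R']).T+np.array(c['t'])
    s=p[:,:2]/p[:,2:];s=s*(1+c['k1']*(s**2).sum(1,keepdims=True))
    return s@K[:2,:2].T+K[:2,2]
def winfo(i): return dict(K=i['intrinsics'],k1=i['k1'],R=i['R'],t=i['t'])
def ray(uv,c,z):
    # intersection of pixel with plane z
    K=np.array(c['K']);s=(np.array(uv,float)-K[:2,2])/K[0,0];d=s.copy()
    for _ in range(20): s=d/(1+c['k1']*(s@s))
    R=np.array(c['R']);t=np.array(c['t']);o=-R.T@t;v=R.T@np.array([s[0],s[1],1])
    return o+v*(z-o[2])/v[2]
def D(p,pts):
    x,y,th=p;c,s=np.cos(th),np.sin(th)
    return np.asarray(pts)@np.array([[c,s,0],[-s,c,0],[0,0,1]])+[x,y,0]
E
python3 - <<'E'
from h import *
top=(np.array([(78,155),(662,65),(700,303),(115,397),(143,267),(372,112),(188,143),(213,380),(560,82),(592,318)])+.5)/5.8-.5+[200,200]
tp=[(171,-71,75),(-171,-71,75),(-171,71,75),(171,71,75),(140.5,0,103),(0,-68,72),(110,-71,75),(110,71,75),(-110,-71,75),(-110,71,75)]
sc=(np.array([(42,135),(240,33),(298,85),(98,192),(545,300),(333,430),(617,370),(403,500),(168,75)])+.5)/5.6-.5+[200,175]
sp=[(171,71,75),(171,-71,75),(110,-71,75),(110,71,75),(-110,-71,75),(-110,71,75),(-171,-71,75),(-171,71,75),(140.5,0,103)]
def f(p,w=(1,1)): return np.r_[w[0]*(proj(D(p,tp),CI['top'])-top).ravel(),w[1]*(proj(D(p,sp),CI['scene'])-sc).ravel()]
for w in [(1,1),(1,0),(0,1)]:
    r=least_squares(f,[500,0,np.pi/2],args=(w,));print(w,r.x,np.rad2deg(r.x[2]),abs(r.fun).max())
    if w==(1,1):
        p=r.x;print(f(p).reshape(-1,2).round(1).tolist())
print("plunger",D(p,[(140.5,0,103)]))
for u in [(200,258),(562,203),(380,230)]:
    q=ray((np.array(u)+.5)/5.8-.5+200,CI['top'],35); print(q)
E
```

```text
(1, 1) [477.63528502  73.34980979   1.71759938] 98.41119537153189 1.0952272338923308
[[-0.1, -0.4], [0.2, -0.3], [0.3, 0.6], [-0.3, 0.1], [0.0, 0.1], [0.0, 0.2], [-0.9, -1.1], [1.0, 0.3], [-0.1, -0.5], [1.0, 0.8], [-0.6, -0.1], [0.2, -0.2], [0.6, -0.1], [-0.4, 0.1], [-0.2, -0.2], [-0.6, -0.3], [0.5, -0.8], [0.1, 0.4], [-0.3, -0.3]]
(1, 0) [477.59575577  73.74391027   1.71853033] 98.4645346998926 1.0805653913049014
(0, 1) [477.56267103  72.71544696   1.71653625] 98.35028239841931 0.6744940939216235
plunger [[457.08346126 212.33855948 103.        ]]
[461.5697089  185.55581464  35.        ]
[492.8009209  -28.74681161  35.        ]
[477.48076944  79.21929591  35.        ]
```

```bash
cat >>h.py <<'E'
from scipy.spatial.transform import Rotation as Ro
TH=1.7176; P=(477.6,73.35,TH)
def Rt(tilt=0):
    "tool rotation: x=-y_d, z down; tilt deg leans gripper to -x_d (raises + end)"
    y=np.array([np.sin(TH),-np.cos(TH),0]);xd=np.array([np.cos(TH),np.sin(TH),0])
    R=np.c_[y,-xd,[0,0,-1]]
    return Ro.from_rotvec(-np.deg2rad(tilt)*np.array([-np.sin(TH),np.cos(TH),0])).as_matrix()@R
def plan(R0,p0,R1,p1,n,after=True):
    rv=Ro.from_matrix(R0.T@R1).as_rotvec()/n
    S=np.zeros((3,3));R=R0.copy();d=Ro.from_rotvec(rv).as_matrix()
    for k in range(n):
        if not after:S+=R
        R=R@d
        if after:S+=R
    t=np.linalg.solve(S,np.array(p1)-p0)
    print("row",rv.round(4),(t/1000).round(4),"deg/row",np.rad2deg(np.linalg.norm(rv)).round(2),"mm",np.linalg.norm(t).round(1))
def go(p1,R1,n,after=True):
    from station import env
    s=env.get_state();plan(s['tcp_rot'],s['tcp_pos'],R1,p1,n,after);return s
E
python3 - <<'E'
from h import *
print(Rt().round(3),Rt(28).round(3))
go([457,212,150],Rt(),15);go([457,212,150],Rt(),15,False)
E
```

```text
[[ 0.989  0.146  0.   ]
 [ 0.146 -0.989  0.   ]
 [ 0.     0.    -1.   ]] [[ 0.989  0.129 -0.069]
 [ 0.146 -0.873  0.464]
 [-0.    -0.469 -0.883]]
row [0.     0.0001 0.0751] [-0.0004  0.0322  0.0034] deg/row 4.31 mm 32.4
row [0.     0.0001 0.0751] [-0.0028  0.0321  0.0034] deg/row 4.31 mm 32.4
```

```bash
python3 -m inch '[[0,0,0.075,-0.001,0.032,0.003,0],[0,0,0.075,-0.001,0.032,0.003,0],[0,0,0.075,-0.001,0.032,0.003,0],[0,0,0.075,-0.001,0.032,0.003,0],[0,0,0.075,-0.001,0.032,0.003,0]]' 20; python3 -c "
from h import *
go([457,212,150],Rt(),10)"
```

```text
time: 0.57
tcp_pos: [317.9, 499.7, 185.3]
tcp_rot: [[0.625, 0.781, -0.001], [0.781, -0.625, -0.001], [-0.001, 0.0, -1.0]]
force: [0.1, 0.2, -1.1]
grip_width: 58.1
row [0.     0.0001 0.0749] [-0.0011  0.0327  0.0035] deg/row 4.29 mm 32.9
```

```bash
python3 -m inch '[[0,0,0.075,-0.001,0.033,0.003,0],[0,0,0.075,-0.001,0.033,0.003,0],[0,0,0.075,-0.001,0.033,0.003,0],[0,0,0.075,-0.001,0.033,0.003,0],[0,0,0.075,-0.001,0.033,0.003,0]]'; python3 -c "
from h import *
go([457,212,150],Rt(),5)"
```

```text
time: 0.98
tcp_pos: [425.8, 375.6, 170.4]
tcp_rot: [[0.868, 0.497, -0.001], [0.497, -0.868, -0.001], [-0.001, 0.0, -1.0]]
force: [0.9, 0.3, 0.4]
grip_width: 24.6
row [0.0001 0.0001 0.0747] [-0.0036  0.0333  0.0041] deg/row 4.28 mm 33.7
```

```bash
python3 -m inch '[[0,0,0.075,-0.003,0.033,0.004,0],[0,0,0.075,-0.003,0.033,0.004,0],[0,0,0.075,-0.003,0.033,0.004,0],[0,0,0.075,-0.003,0.033,0.004,0],[0,0,0.075,-0.003,0.033,0.004,0]]'; python3 - <<'E'
from h import *
from station import env
import cv2
s=go([457,212,110],Rt(),5);print(s['tcp_pos'],s['tcp_rot'])
cv2.imwrite("pics/w1.png",env.snapshot("wrist")[:,:,::-1])
i=winfo(env.camera_info("wrist"))
print(proj(D(P,[(140.5,0,103),(110,-71,75),(110,71,75),(171,71,75),(171,-71,75),(-110,-71,75),(-110,71,75)]),i).round(0).tolist())
E
```

```text
time: 1.4
tcp_pos: [471.2, 217.2, 150.4]
tcp_rot: [[0.989, 0.145, -0.001], [0.145, -0.989, -0.0], [-0.001, 0.0, -1.0]]
force: [-0.2, -1.0, 0.8]
grip_width: -0.1
row [ 0.      0.0001 -0.0003] [-0.0029  0.0006  0.0081] deg/row 0.02 mm 8.6
[471.15024106 217.15070034 150.38976626] [[ 9.89480467e-01  1.44665240e-01 -6.11606699e-04]
 [ 1.44665056e-01 -9.89480626e-01 -3.34393800e-04]
 [-6.53548139e-04  2.42398016e-04 -9.99999757e-01]]
[[259.0, 218.0], [340.0, 240.0], [185.0, 241.0], [178.0, 176.0], [343.0, 174.0], [331.0, 423.0], [204.0, 424.0]]
```

View pics/w1.png

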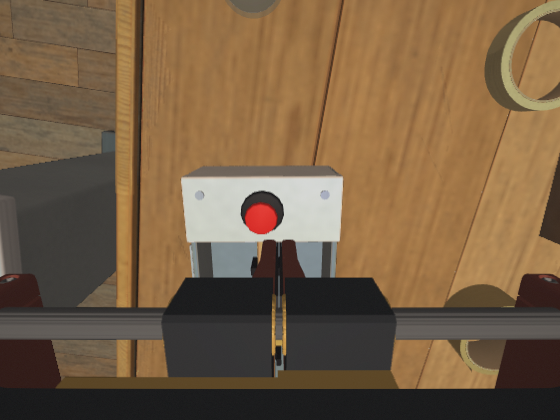

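```bash
python3 -m inch '[[0,0,0,-0.003,0.0006,0.008,0],[0,0,0,-0.003,0.0006,0.008,0],[0,0,0,-0.003,0.0006,0.008,0],[0,0,0,-0.003,0.0006,0.008,0],[0,0,0,-0.001,0.0005,0.006,0]]'; python3 - <<'E'
from h import *
from station import env
import cv2
s=go([458,212,93],Rt(),5);print(s['tcp_pos'],s['force'])
cv2.imwrite("pics/w2.png",env.snapshot("wrist")[:,:,::-1])
E
```

```text
time: 1.87
tcp_pos: [457.3, 214.8, 111.5]
tcp_rot: [[0.989, 0.151, -0.002], [0.151, -0.989, -0.0], [-0.002, 0.0, -1.0]]
force: [-0.3, 0.8, 0.5]
grip_width: -0.0
row [0.     0.0003 0.0009] [0.0001 0.0006 0.0037] deg/row 0.05 mm 3.7
[457.33494195 214.79495403 111.51557892] [-0.28969269  0.82130854  0.53943281]
```

View pics/w2.png

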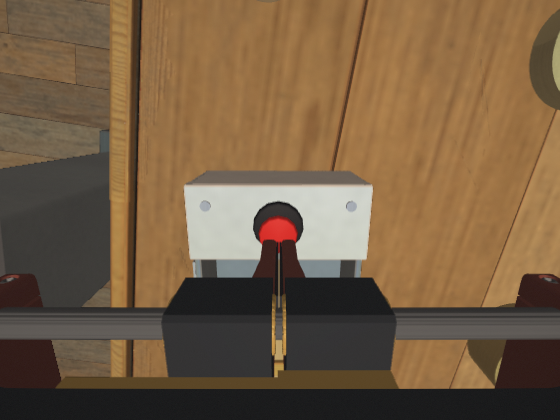

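```bash
python3 -m inch '[[0,0,0,0,0.001,0.004,0],[0,0,0,0,0.001,0.003,0],[0,0,0,0,0.001,0.003,0],[0,0,0,0,0,0.003,0],[0,0,0,0,0,0.003,0]]'
```

```text
time: 2.33
tcp_pos: [459.2, 211.1, 97.1]
tcp_rot: [[0.989, 0.148, 0.0], [0.148, -0.989, 0.0], [0.0, -0.0, -1.0]]
force: [0.3, 0.2, -0.3]
grip_width: 0.5
```

```bash
python3 -m inch '[[0,0,0,0,0,0.001,0],[0,0,0,0,0,0.001,0],[0,0,0,0,0,0.001,0],[0,0,0,0,0,0,0],[0,0,0,0,0,0,0]]'
```

```text
time: 2.75
tcp_pos: [459.0, 211.1, 94.2]
tcp_rot: [[0.989, 0.148, 0.0], [0.148, -0.989, 0.0], [0.0, -0.0, -1.0]]
force: [-0.3, -0.1, 0.3]
grip_width: 0.5
```

```bash
python3 -m inch '[[0,0,0,0,0,0.001,0],[0,0,0,0,0,0.001,0],[0,0,0,0,0,0.001,0],[0,0,0,0,0,0,0],[0,0,0,0,0,0,0]]'; python3 - <<'E'
from station import env
import cv2
cv2.imwrite("pics/w3.png",env.snapshot("wrist")[:,:,::-1])
a=env.snapshot("top")[:,:,::-1][190:290,190:345]; cv2.imwrite("pics/t3.png",cv2.resize(a,None,fx=5,fy=5,interpolation=cv2.INTER_CUBIC))
a=env.snapshot("scene")[:,:,::-1][150:280,190:320]; cv2.imwrite("pics/s3.png",cv2.resize(a,None,fx=4.6,fy=4.6,interpolation=cv2.INTER_CUBIC))
print(env.get_state()['force'])
E
```

```text
time: 3.17
tcp_pos: [458.9, 211.1, 91.0]
tcp_rot: [[0.989, 0.148, -0.0], [0.148, -0.989, -0.0], [-0.0, 0.0, -1.0]]
force: [0.8, -0.6, -0.1]
grip_width: 0.4
[-0.39811873  0.39520096 -0.54290471]
```

View pics/w3.png

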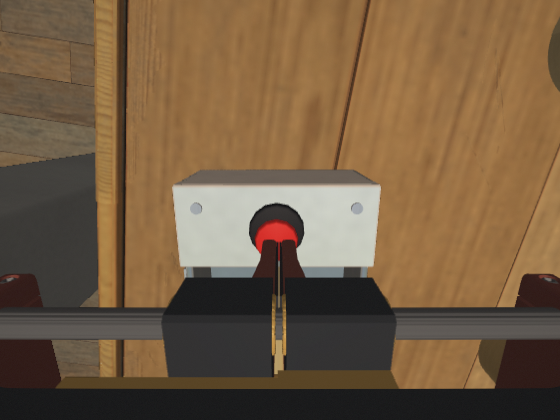

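View pics/s3.png

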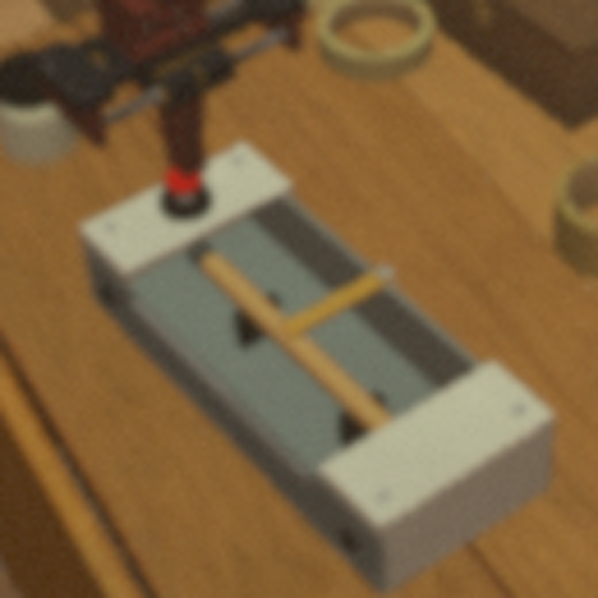

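```bash
python3 - <<'E'
from h import *
from station import env
import cv2
s=env.get_state();i=winfo(env.camera_info("wrist"))
print(s['tcp_pos'],proj([s['tcp_pos']],i),proj(D(P,[(140.5,0,103),(140.5,0,93)]),i),proj([s['tcp_pos']],CI['scene']),proj(D(P,[(140.5,0,103)]),CI['scene']))
for n,(x,y,w,h) in {"w3":(220,180,120,110)}.items():
    a=cv2.imread(f"pics/{n}.png")[y:y+h,x:x+w];cv2.imwrite(f"pics/{n}c.png",cv2.resize(a,None,fx=5,fy=5,interpolation=cv2.INTER_CUBIC))
E
```

```text
[458.97778681 211.04375057  91.14175649] [[277.23024672 243.59174491]] [[274.34924844 248.55421852]
 [274.55676609 242.42608509]] [[230.36734513 190.45663678]] [[229.30738814 187.6763833 ]]
```

View pics/w3c.png

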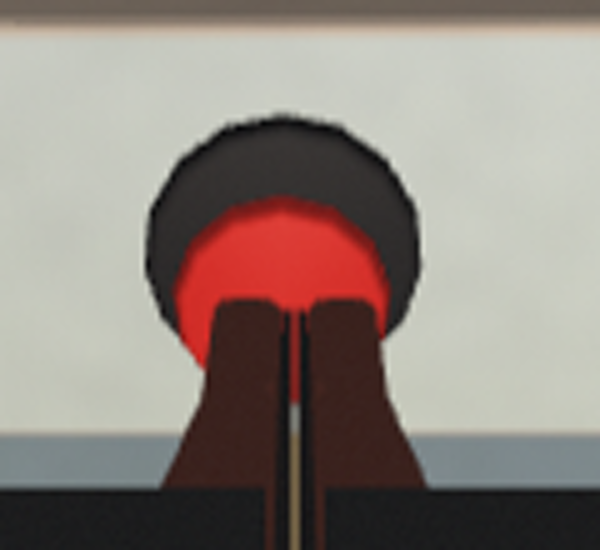

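View pics/t3.png

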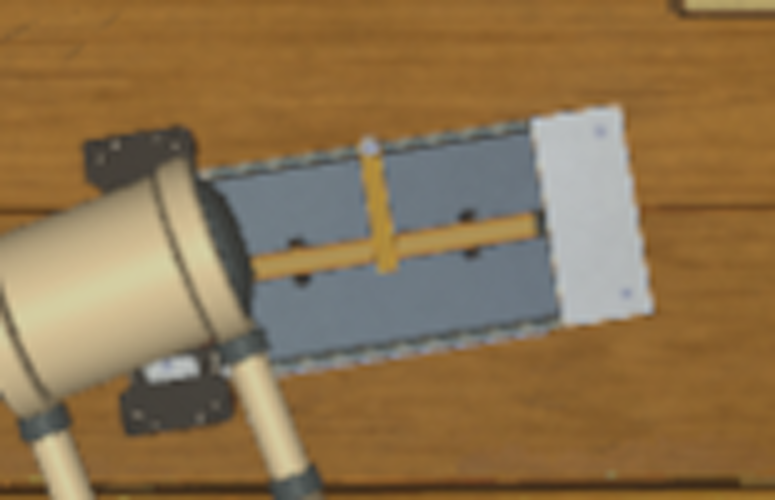

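```bash
python3 - <<'E'
from h import *
from station import env
i=winfo(env.camera_info("wrist"))
for z in (103,98,93): print(z,proj(D(P,[(140.5,0,z),(140.5,14,z),(140.5,-14,z),(154.5,0,z)]),i).round(1).tolist())
print(proj(D(P,[(110,-71,75),(110,71,75),(171,71,75),(171,-71,75)]),i).round(1).tolist())
E
```

```text
103 [[274.3, 248.6], [251.5, 248.5], [297.1, 248.6], [274.3, 227.0]]
98 [[274.5, 245.4], [252.2, 245.4], [296.7, 245.4], [274.4, 224.3]]
93 [[274.6, 242.4], [252.9, 242.4], [296.2, 242.5], [274.5, 221.8]]
[[372.0, 272.2], [177.9, 271.9], [169.8, 190.1], [379.8, 190.5]]
```

```bash
python3 -m inch '[[0,0,0,0,0,0.001,0],[0,0,0,0,0,0.001,0],[0,0,0,0,0,0.001,0],[0,0,0,0,0,0.001,0],[0,0,0,0,0,0,0]]'; python3 - <<'E'
from station import env
import cv2
a=env.snapshot("wrist")[:,:,::-1][180:290,220:340];cv2.imwrite("pics/w4.png",cv2.resize(a,None,fx=5,fy=5,interpolation=cv2.INTER_CUBIC))
a=env.snapshot("scene")[:,:,::-1][150:230,190:290]; cv2.imwrite("pics/s4.png",cv2.resize(a,None,fx=7,fy=7,interpolation=cv2.INTER_CUBIC))
E
```

```text
time: 3.73
tcp_pos: [458.8, 211.0, 86.8]
tcp_rot: [[0.989, 0.148, -0.0], [0.148, -0.989, -0.0], [-0.001, 0.0, -1.0]]
force: [-0.3, 0.5, 0.1]
grip_width: -0.0
```

View pics/w4.png

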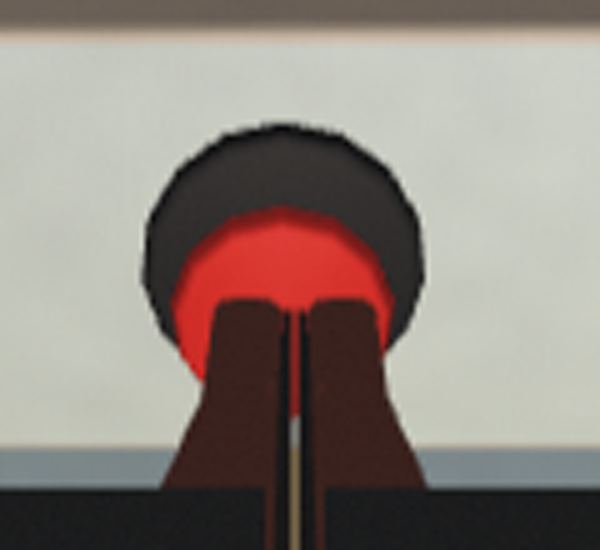

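View pics/s4.png

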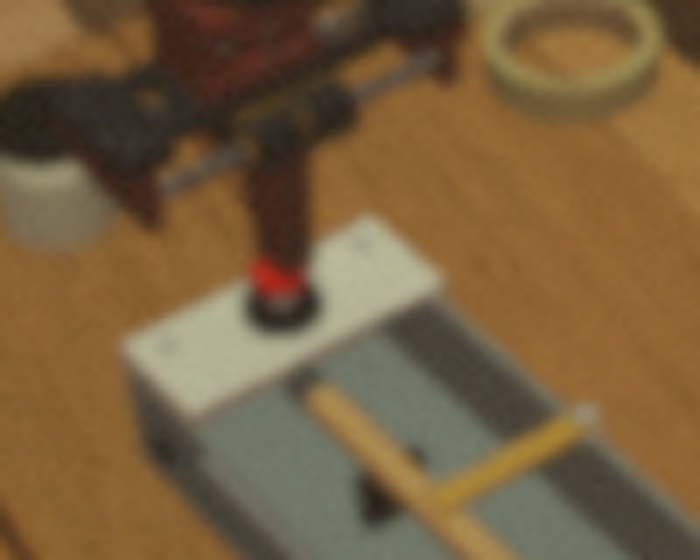

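```bash
python3 -m inch '[[0,0,0,0,0,0.001,0],[0,0,0,0,0,0.001,0],[0,0,0,0,0,0.001,0],[0,0,0,0,0,0.001,0],[0,0,0,0,0,0,0]]'; python3 - <<'E'
from station import env
import cv2
a=env.snapshot("wrist")[:,:,::-1][180:290,220:340];cv2.imwrite("pics/w5.png",cv2.resize(a,None,fx=5,fy=5,interpolation=cv2.INTER_CUBIC))
a=env.snapshot("scene")[:,:,::-1][150:230,190:290]; cv2.imwrite("pics/s5.png",cv2.resize(a,None,fx=7,fy=7,interpolation=cv2.INTER_CUBIC))
E
```

```text
time: 4.25
tcp_pos: [458.8, 211.0, 82.8]
tcp_rot: [[0.989, 0.148, -0.0], [0.148, -0.989, -0.0], [-0.0, 0.0, -1.0]]
force: [-0.1, 0.1, 0.1]
grip_width: 0.5
```

View pics/w5.png

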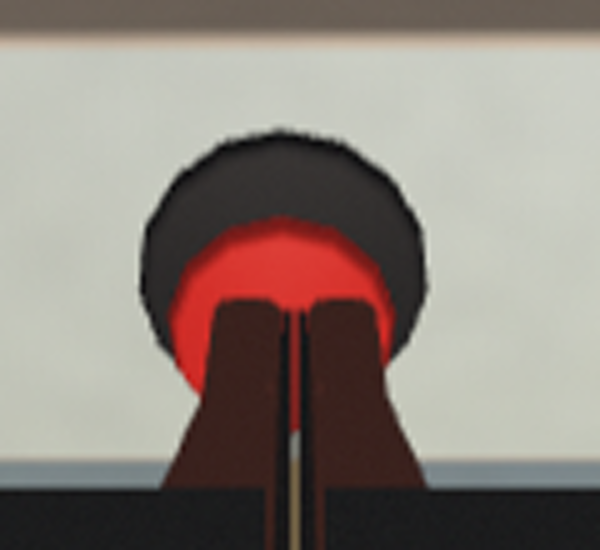

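View pics/s5.png

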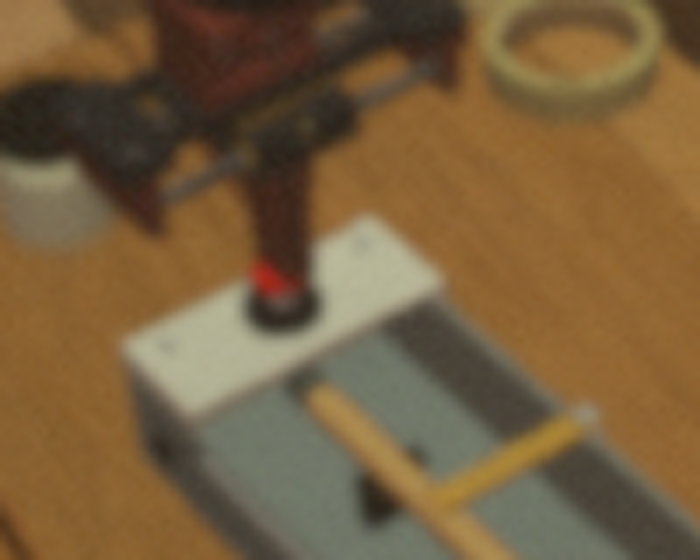

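```bash
python3 - <<'E'
from h import *
from station import env
import cv2
s=env.get_state();R=s['tcp_rot'];p=s['tcp_pos']
im=env.snapshot("scene")[:,:,::-1]
x0,y0,f=205,140,11
a=cv2.resize(im[y0:y0+54,x0:x0+54],None,fx=f,fy=f,interpolation=cv2.INTER_CUBIC)
def dr(X,col):
    q=((proj(X,CI['scene'])-[x0,y0]+.5)*f).astype(int);cv2.polylines(a,[q],True,col,1)
for h,c in ((0,(0,255,0)),(20,(255,255,0)),(60,(255,0,255))):
    dr([p+R@np.array([sx*13.5,sy*10,-h]) for sx,sy in((1,1),(1,-1),(-1,-1),(-1,1))],c)
for z,c in((103,(255,255,255)),(93,(0,255,255))):
    dr(D(P,[(140.5+14*np.cos(t),14*np.sin(t),z) for t in np.linspace(0,6.28,30)]),c)
cv2.imwrite("pics/s6.png",a)
E
```

```text
(no output)
```

View pics/s6.png

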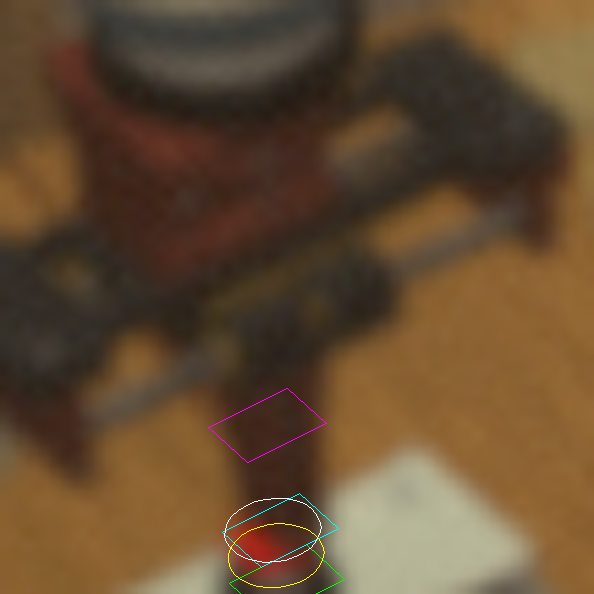

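```bash
python3 - <<'E'
from h import *
from station import env
import cv2
s=env.get_state();R=s['tcp_rot'];p=s['tcp_pos']
im=env.snapshot("scene")[:,:,::-1]
x0,y0,f=212,175,16
a=cv2.resize(im[y0:y0+34,x0:x0+40],None,fx=f,fy=f,interpolation=cv2.INTER_CUBIC)
o=cv2.resize(cv2.imread("pics/scene0.png")[y0:y0+34,x0:x0+40],None,fx=f,fy=f,interpolation=cv2.INTER_CUBIC)
b=a.copy()
def dr(a,X,col):
    q=((proj(X,CI['scene'])-[x0,y0]+.5)*f).astype(int);cv2.polylines(a,[q],True,col,1)
for h,c in ((0,(0,255,0)),(20,(255,255,0))):
    dr(b,[p+R@np.array([sx*13.5,sy*10,-h]) for sx,sy in((1,1),(1,-1),(-1,-1),(-1,1))],c)
for z,c in((103,(255,255,255)),(93,(0,255,255))):
  for q in (b,o):
    dr(q,D(P,[(140.5+14*np.cos(t),14*np.sin(t),z) for t in np.linspace(0,6.28,30)]),c)
g=np.hstack([cv2.resize(v,None,fx=.6,fy=.6) for v in (a,b)]);g=np.vstack([g,np.hstack([cv2.resize(o,None,fx=.6,fy=.6),0*g[:, :g.shape[1]//2]])])
cv2.imwrite("pics/s7.png",g[:600,:800]);print(g.shape)
E
```

```text
(652, 768, 3)
```

View pics/s7.png

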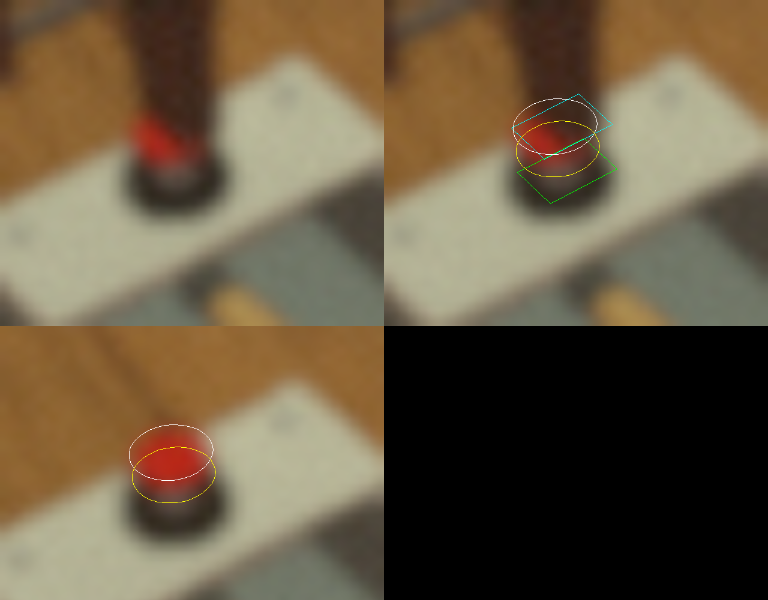

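```bash
python3 - <<'E'
from h import *
for z in (83,93,98,103,108):
    q=ray((231.8,191.1),CI['scene'],z)-[P[0],P[1],0];c,s_=np.cos(TH),np.sin(TH);print(z,(q[0]*c+q[1]*s_).round(1),(-q[0]*s_+q[1]*c).round(1))
E
python3 -m inch '[[0,0,0,0,0,0.001,0],[0,0,0,0,0,0.001,0],[0,0,0,0,0,0.001,0],[0,0,0,0,0,0,0],[0,0,0,0,0,0,0]]'
```

```text
83 141.4 -8.0
93 131.6 -2.6
98 126.7 0.2
103 121.8 2.9
108 117.0 5.7
time: 4.87
tcp_pos: [459.1, 211.1, 80.3]
tcp_rot: [[0.989, 0.148, 0.0], [0.148, -0.989, 0.0], [0.0, -0.0, -1.0]]
force: [-0.1, 0.2, 0.9]
grip_width: 0.1
```

```bash
python3 -m inch '[[0,0,0,0,0,0.001,0],[0,0,0,0,0,0.001,0],[0,0,0,0,0,0.001,0],[0,0,0,0,0,0,0],[0,0,0,0,0,0,0]]'; python3 - <<'E'
from station import env
import cv2
a=env.snapshot("wrist")[:,:,::-1][180:290,220:340];cv2.imwrite("pics/w8.png",cv2.resize(a,None,fx=5,fy=5,interpolation=cv2.INTER_CUBIC))
a=env.snapshot("scene")[:,:,::-1][150:250,190:290]; cv2.imwrite("pics/s8.png",cv2.resize(a,None,fx=6,fy=6,interpolation=cv2.INTER_CUBIC))
print(env.get_state()['force'])
E
```

```text
time: 5.28
tcp_pos: [459.0, 211.1, 77.0]
tcp_rot: [[0.989, 0.148, 0.0], [0.148, -0.989, 0.0], [0.0, 0.0, -1.0]]
force: [0.6, -0.6, 2.0]
grip_width: 0.8
[0.23515925 0.70179574 2.14340477]
```

View pics/w8.png

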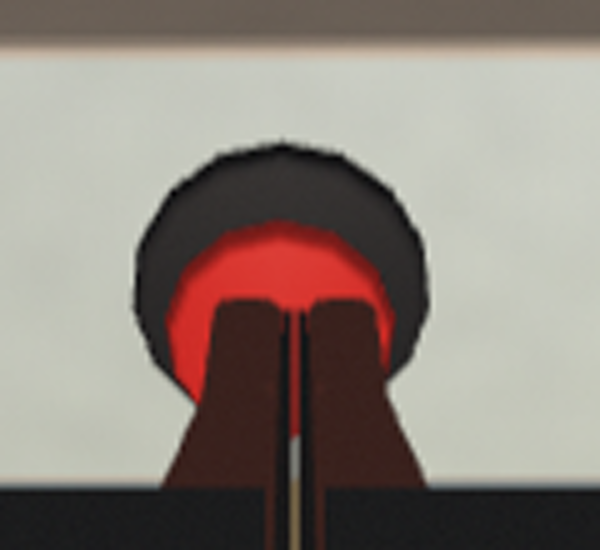

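View pics/s8.png

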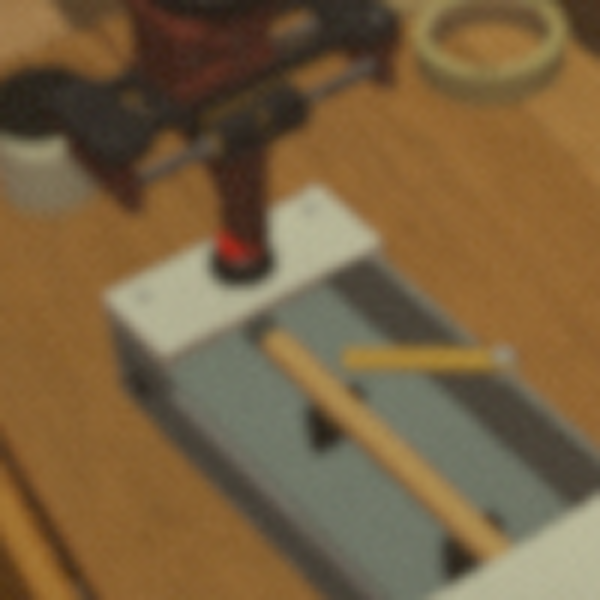

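```bash
python3 -m inch '[[0,0,0,0,0,0.001,0],[0,0,0,0,0,0.001,0],[0,0,0,0,0,0.001,0],[0,0,0,0,0,0.001,0],[0,0,0,0,0,0.001,0]]'
```

```text
time: 5.8
tcp_pos: [459.1, 211.1, 72.2]
tcp_rot: [[0.989, 0.148, 0.0], [0.148, -0.989, 0.0], [0.0, -0.0, -1.0]]
force: [0.4, 0.1, 3.9]
grip_width: 0.4
```

```bash
python3 -m inch '[[0,0,0,0,0,0.001,0],[0,0,0,0,0,0.001,0],[0,0,0,0,0,0.001,0],[0,0,0,0,0,0,0],[0,0,0,0,0,0,0]]'
```

```text
time: 6.22
tcp_pos: [459.2, 211.2, 71.0]
tcp_rot: [[0.989, 0.148, 0.001], [0.148, -0.989, 0.001], [0.001, -0.0, -1.0]]
force: [-3.5, -1.5, 11.7]
grip_width: 0.2
```

```bash
python3 -m inch '[[0,0,0,0,0,0.001,0],[0,0,0,0,0,0.001,0],[0,0,0,0,0,0,0],[0,0,0,0,0,0,0],[0,0,0,0,0,0,0]]'; python3 - <<'E'
from station import env
import cv2
a=env.snapshot("scene")[:,:,::-1][150:250,190:290]; cv2.imwrite("pics/s9.png",cv2.resize(a,None,fx=6,fy=6,interpolation=cv2.INTER_CUBIC))
print(env.get_state()['force'])
E
```

```text
time: 6.63
tcp_pos: [459.4, 211.2, 70.9]
tcp_rot: [[0.989, 0.149, 0.003], [0.149, -0.989, 0.001], [0.003, -0.001, -1.0]]
force: [-6.6, -2.9, 20.1]
grip_width: 0.2
[-7.09478182 -2.71914439 19.88837695]
```

View pics/s9.png

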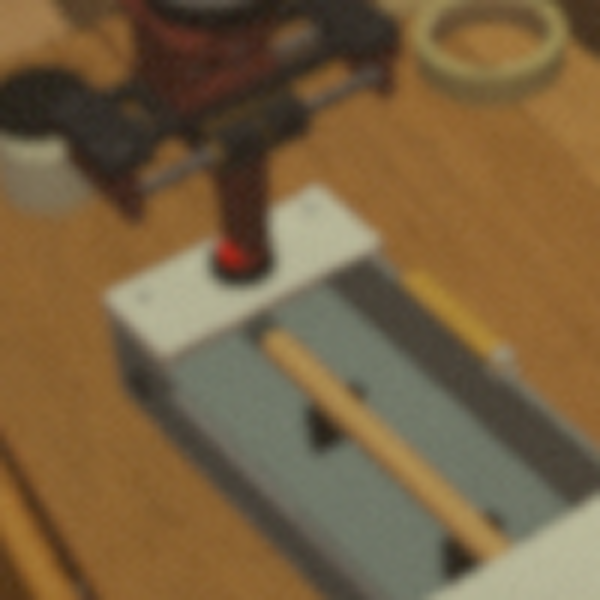

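```bash
python3 -m inch '[[0,0,0,0,0,-0.015,0],[0,0,0,0,0,-0.025,0],[0,0,0,0,0,-0.025,0.05],[0,0,0,0,0,-0.025,0.05],[0,0,0,0,0,0,0.05]]';python3 -m inch '[[0,0,0,0,0.028,0,0.05],[0,0,0,0,0.028,0,0.05],[0,0,0,0,0.028,0,0.05],[0,0,0,0,0.028,0,0.05],[0,0,0,0,0,0,0.05]]'; python3 - <<'E'
from h import *
from station import env
import cv2
i=winfo(env.camera_info("wrist"));s=env.get_state();print(s['tcp_pos'])
im=env.snapshot("wrist")[:,:,::-1].copy();cv2.imwrite("pics/w10.png",im)
print(proj(D(P,[(110,-71,75),(110,71,75),(171,71,75),(171,-71,75),(60,0,44),(90,0,44)]),i).round(1).tolist(),proj([s['tcp_pos'],s['tcp_pos']+[0,0,20]],i))
a=env.snapshot("top")[:,:,::-1][190:290,190:345]; cv2.imwrite("pics/t10.png",cv2.resize(a,None,fx=5,fy=5,interpolation=cv2.INTER_CUBIC))
E
```

```text
time: 7.1
tcp_pos: [460.6, 211.7, 162.1]
tcp_rot: [[0.989, 0.148, 0.007], [0.148, -0.989, 0.003], [0.007, -0.002, -1.0]]
force: [0.7, 0.9, 0.4]
grip_width: 16.9
time: 7.52
tcp_pos: [475.6, 96.4, 155.4]
tcp_rot: [[0.99, 0.144, -0.002], [0.144, -0.99, -0.002], [-0.002, 0.002, -1.0]]
force: [1.2, -0.6, 0.4]
grip_width: 49.0
[475.55409017  96.37907826 155.41447272]
[[361.4, 109.0], [190.5, 109.4], [184.2, 27.0], [367.0, 26.3], [276.5, 164.6], [276.3, 132.9]] [[277.23860697 243.6047467 ]
 [277.01374035 256.56655636]]
```

View pics/w10.png

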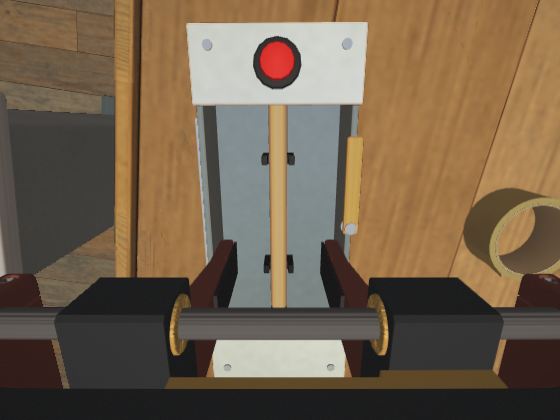

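View pics/t10.png

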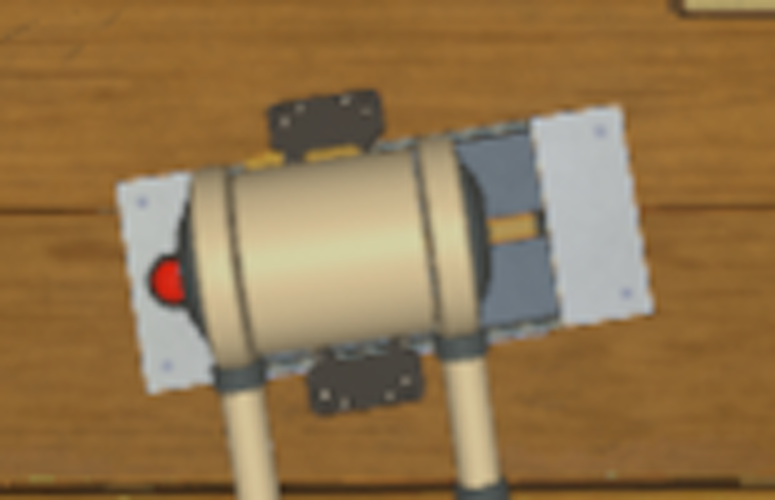

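```bash
python3 -m inch '[[0,0,0,0,0.003,0.02,0.05],[0,0,0,0,0.003,0.025,0.05],[0,0,0,0,0.003,0.025,0.05],[0,0,0,0,0.003,0.02,0.05],[0,0,0,0,0,0,0.05]]';  python3 - <<'E'
from h import *
from station import env
import cv2
s=env.get_state();q=s['tcp_pos']-[P[0],P[1],0];c,s_=np.cos(TH),np.sin(TH);print(s['tcp_pos'],(q[0]*c+q[1]*s_).round(1),(-q[0]*s_+q[1]*c).round(1))
im=env.snapshot("wrist")[:,:,::-1].copy();cv2.imwrite("pics/w11.png",im)
a=env.snapshot("scene")[:,:,::-1][150:280,190:320]; cv2.imwrite("pics/s11.png",cv2.resize(a,None,fx=4.6,fy=4.6,interpolation=cv2.INTER_CUBIC))
E
```

```text
time: 8.03
tcp_pos: [474.1, 89.0, 61.4]
tcp_rot: [[0.989, 0.149, -0.009], [0.149, -0.989, -0.001], [-0.009, -0.001, -1.0]]
force: [-0.3, -0.3, -0.2]
grip_width: 49.9
[474.12790647  88.95604299  61.36375908] 15.9 1.2
```

View pics/w11.png

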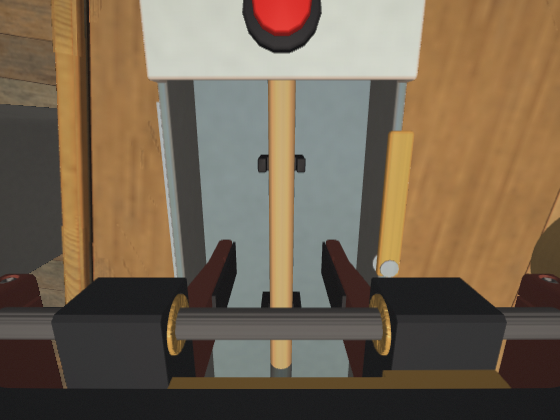

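View pics/s11.png

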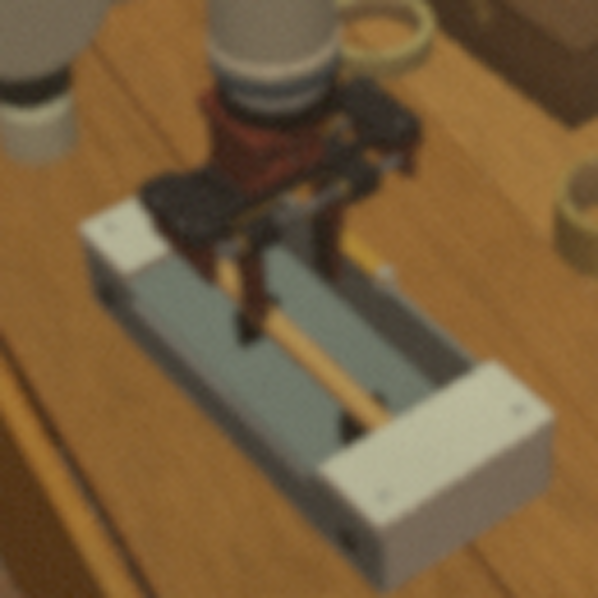

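```bash
python3 - <<'E'
from h import *
for z in (40,60,70,85): print(z,((proj(D(P,[(6,32,z),(26,32,z),(16,-32,z)]),CI['scene'])-[190,150])*4.6).round(0).tolist())
E
```

```text
40 [[261.0, 367.0], [244.0, 350.0], [329.0, 315.0]]
60 [[259.0, 346.0], [242.0, 329.0], [327.0, 295.0]]
70 [[258.0, 336.0], [241.0, 319.0], [327.0, 284.0]]
85 [[257.0, 320.0], [239.0, 303.0], [326.0, 269.0]]
```

```bash
python3 -m inch '[[0,0,0,0.001,0.004,0.01,0.05],[0,0,0,0,0.004,0.01,0.05],[0,0,0,0,0.002,0.012,0.05],[0,0,0,0,0,0.012,0.05],[0,0,0,0,0,0.006,0.05]]';  python3 - <<'E'
from h import *
from station import env
import cv2
s=env.get_state();q=s['tcp_pos']-[P[0],P[1],0];c,s_=np.cos(TH),np.sin(TH);print(s['tcp_pos'],(q[0]*c+q[1]*s_).round(1),(-q[0]*s_+q[1]*c).round(1))
im=env.snapshot("wrist")[:,:,::-1].copy();cv2.imwrite("pics/w12.png",im)
a=env.snapshot("scene")[:,:,::-1][150:280,190:320]; cv2.imwrite("pics/s12.png",cv2.resize(a,None,fx=4.6,fy=4.6,interpolation=cv2.INTER_CUBIC))
E
```

```text
time: 8.55
tcp_pos: [478.9, 78.4, 14.8]
tcp_rot: [[0.989, 0.148, -0.003], [0.148, -0.989, -0.0], [-0.003, -0.0, -1.0]]
force: [0.6, -0.5, -1.3]
grip_width: 50.3
[478.85992894  78.42608834  14.7531075 ] 4.8 -2.0
```

View pics/w12.png

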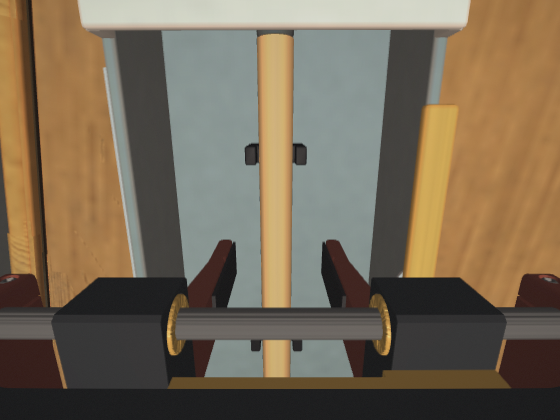

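View pics/s12.png

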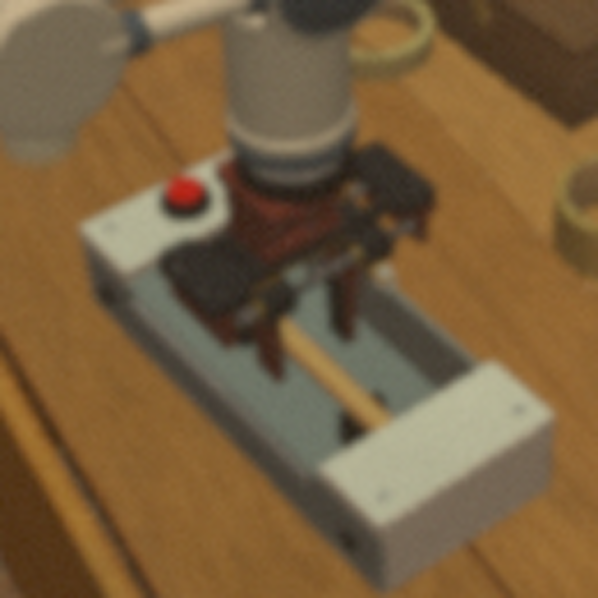

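```bash
python3 -m inch '[[0,0,0,-0.001,0,0.005,0.05],[0,0,0,0,0,0.005,0.05],[0,0,0,0,0,0.005,0.05],[0,0,0,0,0,0.004,0.05],[0,0,0,0,0,0,0.05]]';  python3 - <<'E'
from h import *
from station import env
import cv2
im=env.snapshot("wrist")[:,:,::-1].copy();cv2.imwrite("pics/w13.png",im)
a=env.snapshot("scene")[:,:,::-1][150:280,190:320]; cv2.imwrite("pics/s13.png",cv2.resize(a,None,fx=4.6,fy=4.6,interpolation=cv2.INTER_CUBIC))
for z in (10,16,25,35): print(z,((proj(D(P,[(-5,32,z),(15,32,z),(5,-32,z)]),CI['scene'])-[190,150])*4.6).round(0).tolist())
E
```

```text
time: 9.07
tcp_pos: [478.3, 78.5, -2.9]
tcp_rot: [[0.989, 0.148, -0.001], [0.148, -0.989, -0.0], [-0.001, -0.0, -1.0]]
force: [1.2, -0.1, -0.7]
grip_width: 50.1
10 [[274.0, 406.0], [257.0, 389.0], [340.0, 354.0]]
16 [[273.0, 400.0], [256.0, 383.0], [340.0, 348.0]]
25 [[272.0, 391.0], [255.0, 374.0], [339.0, 339.0]]
35 [[271.0, 381.0], [254.0, 364.0], [339.0, 329.0]]
```

View pics/w13.png

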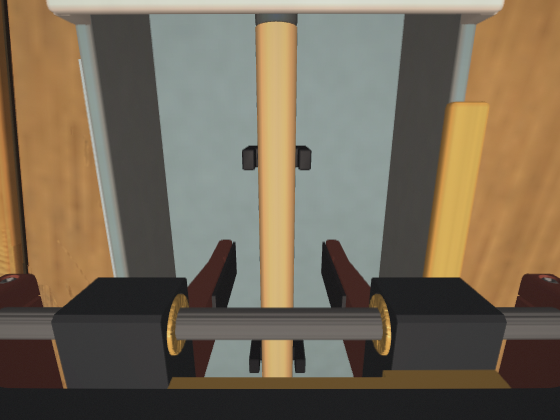

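View pics/s13.png

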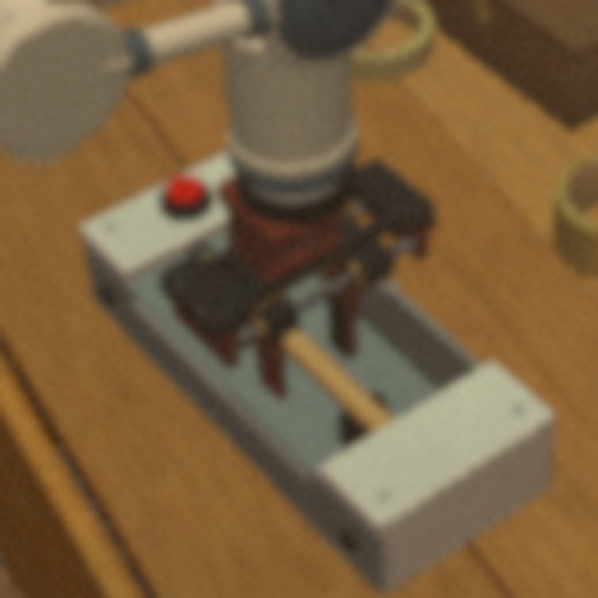

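```bash
python3 -m inch '[[0,0,0,-0.0005,0,0,0.01],[0,0,0,0,0,0,0.01],[0,0,0,0,0,0,0.01],[0,0,0,0,0,0,0.01],[0,0,0,0,0,0,0.01]]' 35;python3 -m inch '[[0,0,0,0,0,0,0.01],[0,0,0,0,0,0,0.01],[0,0,0,0,0,0,0.01],[0,0,0,0,0,0,0.01],[0,0,0,0,0,0,0.01]]'
```

```text
time: 9.58
tcp_pos: [478.5, 78.5, -1.7]
tcp_rot: [[0.989, 0.148, 0.0], [0.148, -0.989, 0.0], [0.0, -0.0, -1.0]]
force: [-0.1, 0.2, 0.1]
grip_width: 19.8
time: 10.0
tcp_pos: [478.4, 78.5, -1.8]
tcp_rot: [[0.989, 0.148, 0.0], [0.148, -0.989, -0.0], [0.0, 0.0, -1.0]]
force: [-1.2, 0.6, 1.2]
grip_width: 17.3
```

```bash
python3 -m inch '[[0,0,0,0,0,-0.003,0.01],[0,0,0,0,0.007,0,0.01],[0,0,0,0,0.007,0,0.01],[0,0,0,0,0.007,0,0.01],[0,0,0,0,0.005,0,0.01]]';  python3 - <<'E'
from h import *
from station import env
import cv2
s=env.get_state();q=s['tcp_pos']-[P[0],P[1],0];c,s_=np.cos(TH),np.sin(TH);print(s['tcp_pos'],(q[0]*c+q[1]*s_).round(1),(-q[0]*s_+q[1]*c).round(1))
im=env.snapshot("wrist")[:,:,::-1].copy();cv2.imwrite("pics/w14.png",im)
i=winfo(env.camera_info("wrist"))
print(proj(D(P,[(110,71,70),(110,-71,70),(97,0,38),(60,0,36)]),i).round())
E
```

```text
time: 10.42
tcp_pos: [482.3, 51.6, 1.0]
tcp_rot: [[0.989, 0.148, -0.0], [0.148, -0.989, -0.0], [-0.0, 0.0, -1.0]]
force: [-0.2, 0.3, -0.7]
grip_width: 17.1
[482.26240875  51.63230923   0.97618332] -22.2 -1.4
[[ 47. -65.]
 [496. -65.]
 [273.  16.]
 [274. 107.]]
```

View pics/w14.png

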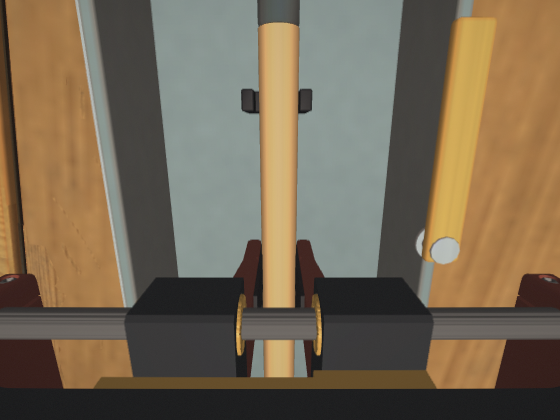

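```bash
python3 -m inch '[[0,0,0,0,0.001,0,0.01],[0,0,0,0,0.001,0,0.01],[0,0,0,0,0.001,0,0.01],[0,0,0,0,0.001,0,0.01],[0,0,0,0,0,0,0.01]]'
```

```text
time: 10.88
tcp_pos: [482.8, 48.8, 1.1]
tcp_rot: [[0.989, 0.149, 0.0], [0.149, -0.989, 0.0], [0.0, -0.0, -1.0]]
force: [0.6, 0.6, -0.9]
grip_width: 17.2
```

```bash
python3 -m inch '[[0,0,0,0,0.001,0,0.01],[0,0,0,0,0.001,0,0.01],[0,0,0,0,0.001,0,0.01],[0,0,0,0,0,0,0.01],[0,0,0,0,0,0,0.01]]'
```

```text
time: 11.3
tcp_pos: [483.3, 45.8, 1.2]
tcp_rot: [[0.989, 0.148, 0.0], [0.148, -0.989, -0.0], [0.0, 0.0, -1.0]]
force: [-0.4, -0.8, -0.6]
grip_width: 17.3
```

```bash
python3 -m inch '[[0,0,0,0,0.001,0,0.01],[0,0,0,0,0.001,0,0.01],[0,0,0,0,0.001,0,0.01],[0,0,0,0,0,0,0.01],[0,0,0,0,0,0,0.01]]'; python3 - <<'E'
from station import env
import cv2
a=env.snapshot("top")[:,:,::-1][190:290,190:345]; cv2.imwrite("pics/t15.png",cv2.resize(a,None,fx=5,fy=5,interpolation=cv2.INTER_CUBIC))
cv2.imwrite("pics/w15.png",env.snapshot("wrist")[:,:,::-1])
E
```

```text
time: 11.72
tcp_pos: [483.7, 42.8, 1.1]
tcp_rot: [[0.989, 0.148, -0.0], [0.148, -0.989, -0.0], [-0.0, 0.0, -1.0]]
force: [0.2, 1.5, -0.7]
grip_width: 16.9
```

View pics/t15.png

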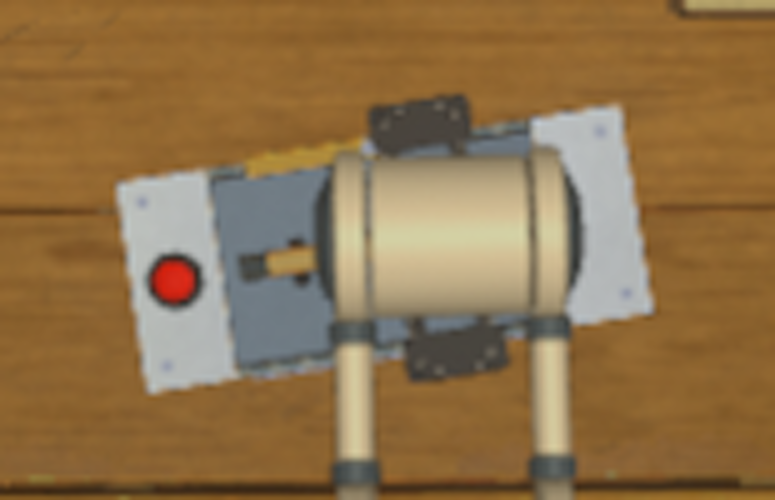

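View pics/w15.png

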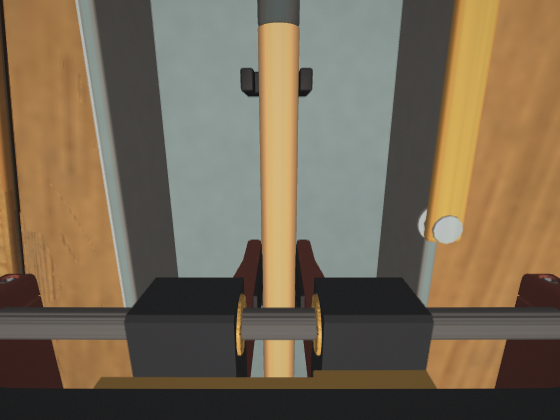

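```bash
python3 - <<'E'
from h import *
c,s_=np.cos(TH),np.sin(TH)
for u,z in(((240,268),43),((240,268),35),((267,264),44),((222,262),75)):
    q=ray((np.array(u)+.5)/5-.5+190,CI['top'],z)-[P[0],P[1],0];print((q[0]*c+q[1]*s_).round(1),(-q[0]*s_+q[1]*c).round(1))
E
```

```text
100.4 -1.7
101.0 -1.7
81.8 -1.6
109.5 -7.4
```

```bash
cat >>h.py <<'E'
def tcp_of(th,zb,xe,yd=-1.6,off=38):
    t=np.deg2rad(th);Gx=xe+9*np.sin(t)+130*np.cos(t);Gz=zb+9*np.cos(t)+130*np.sin(t)
    return D(P,[(Gx,yd,Gz)])[0]+off*Rt(th)[:,2]
def dd(p):
    q=p-np.array([P[0],P[1],0]);c,s_=np.cos(TH),np.sin(TH)
    return np.round([q[0]*c+q[1]*s_,-q[0]*s_+q[1]*c,q[2]],1)
E
python3 - <<'E'
from h import *
from station import env
s=env.get_state();print(s['tcp_pos'],tcp_of(0,30,-161))
p,R=s['tcp_pos'],s['tcp_rot']
for a,z in((5,23),(10,15)):
    p1=tcp_of(a,z,-160.5)
    plan(R,p,Rt(a),p1,5,True);plan(R,p,Rt(a),p1,5,False)
    p,R=p1,Rt(a)
E
```

```text
[483.71992261  42.85625015   1.14879787] [483.717375    42.91748904   1.        ]
row [0.0175 0.     0.0004] [ 0.     -0.0009 -0.0008] deg/row 1.0 mm 1.2
row [0.0175 0.     0.0004] [ 0.     -0.0009 -0.0008] deg/row 1.0 mm 1.2
row [ 0.0175 -0.     -0.    ] [ 0.     -0.0006 -0.0006] deg/row 1.0 mm 0.9
row [ 0.0175 -0.     -0.    ] [ 0.     -0.0006 -0.0006] deg/row 1.0 mm 0.9
```

```bash
python3 -m inch '[[0.0175,0,0,0,-0.0009,-0.0008,0.01],[0.0175,0,0,0,-0.0009,-0.0008,0.01],[0.0175,0,0,0,-0.0009,-0.0008,0.01],[0.0175,0,0,0,-0.0009,-0.0008,0.01],[0.0175,0,0,0,-0.0009,-0.0008,0.01]]'; python3 - <<'E'
from h import *
from station import env
import cv2
go(tcp_of(10,15,-160.5),Rt(10),5)
a=env.snapshot("top")[:,:,::-1][190:290,190:345]; cv2.imwrite("pics/t16.png",cv2.resize(a,None,fx=5,fy=5,interpolation=cv2.INTER_CUBIC))
E
```

```text
time: 12.23
tcp_pos: [483.1, 47.1, 5.5]
tcp_rot: [[0.989, 0.148, -0.013], [0.148, -0.985, 0.088], [0.0, -0.089, -0.996]]
force: [0.4, 0.0, -0.6]
grip_width: 17.3
row [0.0171 0.     0.0004] [-0.     -0.0006 -0.0006] deg/row 0.98 mm 0.9
```

View pics/t16.png

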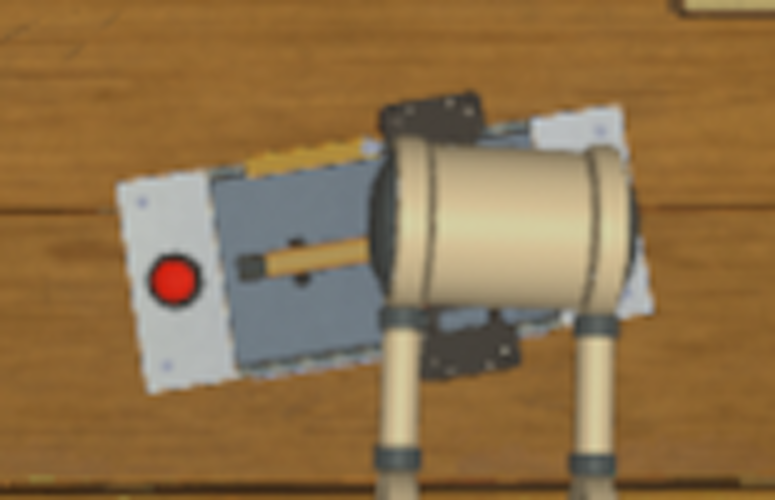

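```bash
python3 -m inch '[[0.0175,0,0,0,-0.0006,-0.0006,0.01],[0.0175,0,0,0,-0.0006,-0.0006,0.01],[0.0175,0,0,0,-0.0006,-0.0006,0.01],[0.0175,0,0,0,-0.0006,-0.0006,0.01],[0.0175,0,0,0,-0.0006,-0.0006,0.01]]'; python3 - <<'E'
from h import *
from station import env
go(tcp_of(16,14,-160.5),Rt(16),5)
E
```

```text
time: 12.7
tcp_pos: [482.7, 49.8, 8.7]
tcp_rot: [[0.989, 0.146, -0.026], [0.148, -0.974, 0.174], [0.0, -0.176, -0.984]]
force: [-0.9, -0.2, -1.6]
grip_width: 17.4
row [0.0205 0.0001 0.0004] [ 0.     -0.0009 -0.0025] deg/row 1.18 mm 2.7
```

```bash
python3 -m inch '[[0.021,0,0,0,-0.0009,-0.0025,0.01],[0.021,0,0,0,-0.0009,-0.0025,0.01],[0.021,0,0,0,-0.0009,-0.0025,0.01],[0.021,0,0,0,-0.0009,-0.0025,0.01],[0.021,0,0,0,-0.0009,-0.0025,0.01]]'; python3 - <<'E'
from h import *
from station import env
import cv2
go(tcp_of(22,14,-160.5),Rt(22),5)
a=env.snapshot("scene")[:,:,::-1][130:280,170:330]; cv2.imwrite("pics/s17.png",cv2.resize(a,None,fx=4,fy=4,interpolation=cv2.INTER_CUBIC))
a=env.snapshot("top")[:,:,::-1][190:290,190:345]; cv2.imwrite("pics/t17.png",cv2.resize(a,None,fx=5,fy=5,interpolation=cv2.INTER_CUBIC))
E
```

```text
time: 13.12
tcp_pos: [482.6, 51.4, 22.2]
tcp_rot: [[0.989, 0.143, -0.041], [0.148, -0.95, 0.275], [0.0, -0.278, -0.961]]
force: [0.0, -0.5, -0.8]
grip_width: 17.1
row [0.0204 0.0001 0.0004] [-0.     -0.0009 -0.0026] deg/row 1.17 mm 2.7
```

View pics/s17.png

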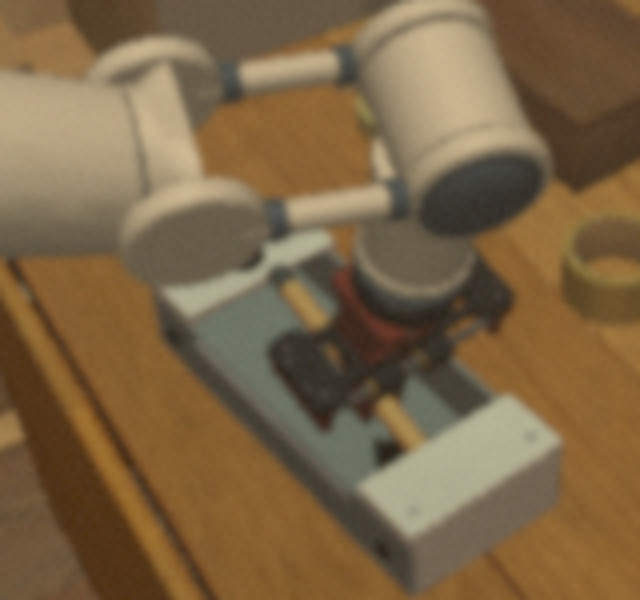

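View pics/t17.png

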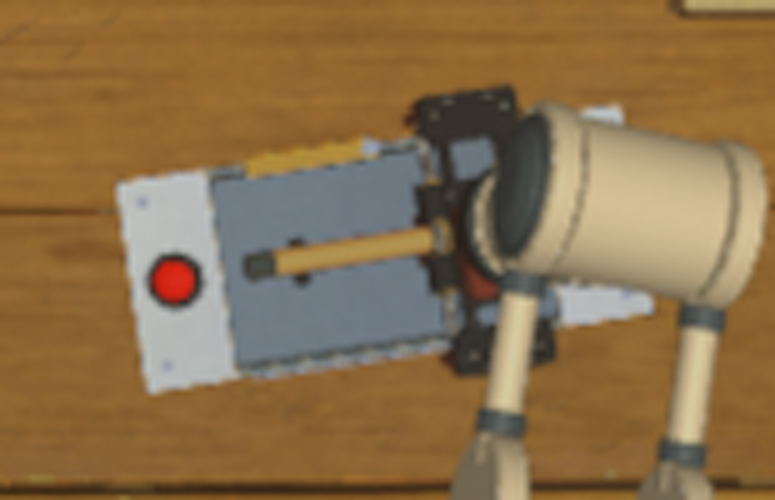

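Plus end (≈(246,266) in the top crop) is now well inside the opening; forces near zero. Continue.

```bash
python3 -m inch '[[0.021,0,0,0,-0.0009,-0.0026,0.01],[0.021,0,0,0,-0.0009,-0.0026,0.01],[0.021,0,0,0,-0.0009,-0.0026,0.01],[0.021,0,0,0,-0.0009,-0.0026,0.01],[0.021,0,0,0,-0.0009,-0.0026,0.01]]'; python3 - <<'E'
from h import *
from station import env
go(tcp_of(28,14,-160.5),Rt(28),5)
E
```

```text
time: 13.63
tcp_pos: [482.5, 51.5, 35.9]
tcp_rot: [[0.989, 0.138, -0.056], [0.148, -0.916, 0.373], [0.0, -0.377, -0.926]]
force: [-0.2, -0.2, -0.8]
grip_width: 17.2
row [0.0203 0.0002 0.0004] [-0.     -0.0009 -0.0026] deg/row 1.17 mm 2.7
```

```bash
python3 -m inch '[[0,0,0,0,-0.004,0,0.01],[0,0,0,0,-0.008,0,0.01],[0,0,0,0,-0.008,0,0.01],[0,0,0,0,-0.008,0,0.01],[0,0,0,0,-0.008,0,0.01]]'; python3 -m inch '[[0,0,0,0,-0.009,0,0.01],[0,0,0,0,-0.009,0,0.01],[0,0,0,0,-0.009,0,0.01],[0,0,0,0,-0.009,0,0.01],[0,0,0,0,-0.009,0,0.01]]'; python3 - <<'E'
from h import *
from station import env
import cv2
a=env.snapshot("scene")[:,:,::-1][130:280,170:330]; cv2.imwrite("pics/s18.png",cv2.resize(a,None,fx=4,fy=4,interpolation=cv2.INTER_CUBIC))
a=env.snapshot("top")[:,:,::-1][190:290,190:345]; cv2.imwrite("pics/t18.png",cv2.resize(a,None,fx=5,fy=5,interpolation=cv2.INTER_CUBIC))
E
```

```text
time: 14.05
tcp_pos: [477.2, 85.8, 49.6]
tcp_rot: [[0.989, 0.138, -0.056], [0.149, -0.916, 0.371], [0.0, -0.376, -0.927]]
force: [-0.5, -0.0, -0.8]
grip_width: 17.3
time: 14.47
tcp_pos: [471.1, 126.8, 66.4]
tcp_rot: [[0.989, 0.138, -0.056], [0.149, -0.916, 0.371], [0.0, -0.376, -0.927]]
force: [-0.2, -1.0, -0.6]
grip_width: 17.4
```

View pics/s18.png

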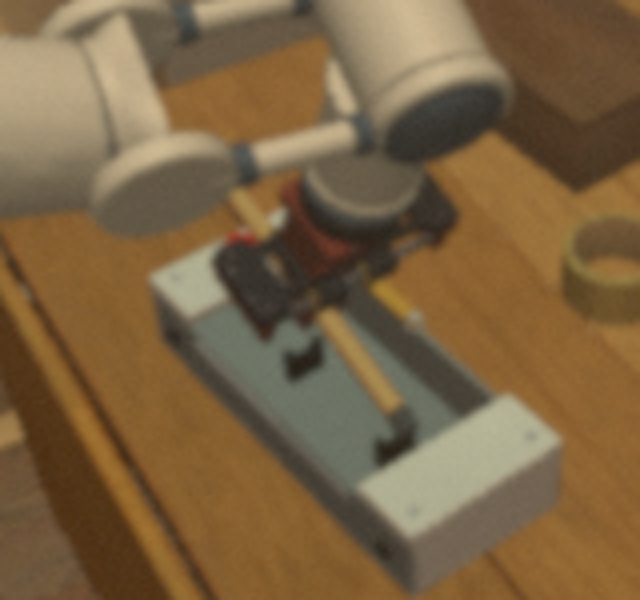

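View pics/t18.png

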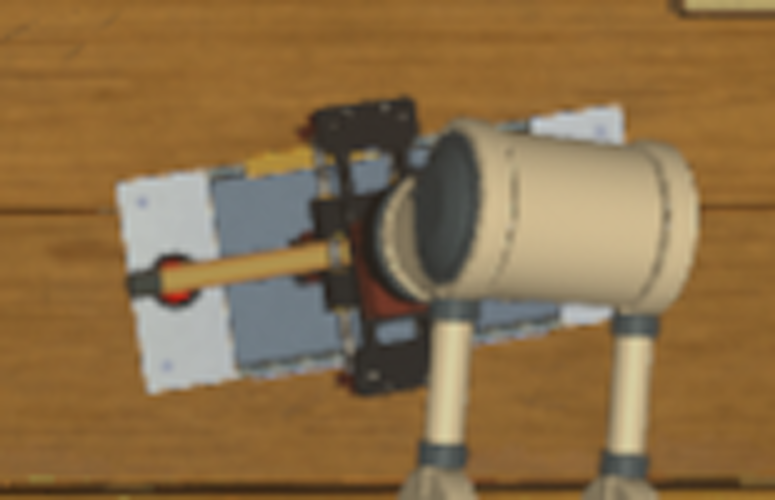

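```bash
python3 -m inch '[[0,0,0,0,-0.003,-0.008,0.01],[0,0,0,0,-0.005,-0.012,0.01],[0,0,0,0,-0.005,-0.012,0.01],[0,0,0,0,-0.005,-0.012,0.01],[0,0,0,0,-0.005,-0.012,0.01]]'; python3 -m inch '[[0,0,0,0,-0.005,-0.012,0.01],[0,0,0,0,-0.005,-0.012,0.01],[0,0,0,0,-0.005,-0.012,0.01],[0,0,0,0,-0.005,-0.012,0.01],[0,0,0,0,-0.005,-0.012,0.01]]';python3 -m inch '[[0,0,0,0,-0.004,-0.009,0.01],[0,0,0,0,-0.002,-0.005,0.01],[0,0,0,0,0,0,0.01],[0,0,0,0,0,0,0.01],[0,0,0,0,0,0,0.01]]'; python3 - <<'E'
from h import *
from station import env
import cv2
s=env.get_state();R=s['tcp_rot'];p=s['tcp_pos'];e=[p+R@np.array([0,k*130,-38]) for k in(1,-1)];print(s['joint_vel'].round(2),e)
i=env.snapshot("scene")[:,:,::-1]
print(((proj(e,CI['scene'])-[150,80])*3).round(),((proj(e,CI['top'])-[180,180])*4).round())
a=i[80:280,150:350]; cv2.imwrite("pics/s19.png",cv2.resize(a,None,fx=3,fy=3,interpolation=cv2.INTER_CUBIC))
a=env.snapshot("top")[:,:,::-1][180:300,180:360]; cv2.imwrite("pics/t19.png",cv2.resize(a,None,fx=4,fy=4,interpolation=cv2.INTER_CUBIC))
cv2.imwrite("pics/w19.png",env.snapshot("wrist")[:,:,::-1])
E
```

```text
time: 14.98
tcp_pos: [471.7, 125.8, 128.6]
tcp_rot: [[0.989, 0.138, -0.054], [0.148, -0.917, 0.371], [0.001, -0.375, -0.927]]
force: [0.7, 0.7, -0.9]
grip_width: 17.4
time: 15.4
tcp_pos: [471.1, 126.7, 192.9]
tcp_rot: [[0.989, 0.138, -0.056], [0.148, -0.917, 0.371], [0.0, -0.376, -0.927]]
force: [-0.4, -0.3, -0.8]
grip_width: 17.0
time: 15.82
tcp_pos: [470.8, 127.0, 205.8]
tcp_rot: [[0.989, 0.137, -0.057], [0.148, -0.917, 0.371], [-0.002, -0.376, -0.927]]
force: [-0.3, 0.1, -0.9]
grip_width: 16.6
[-0.04  0.05  0.32 -0.06  0.01 -0.04] [array([490.78531463,  -6.24107261, 192.1922528 ]), array([455.17262148, 232.05881402, 289.89025747])]
[[364. 374.]
 [210. 169.]] [[451. 219.]
 [123. 270.]]
```

View pics/s19.png

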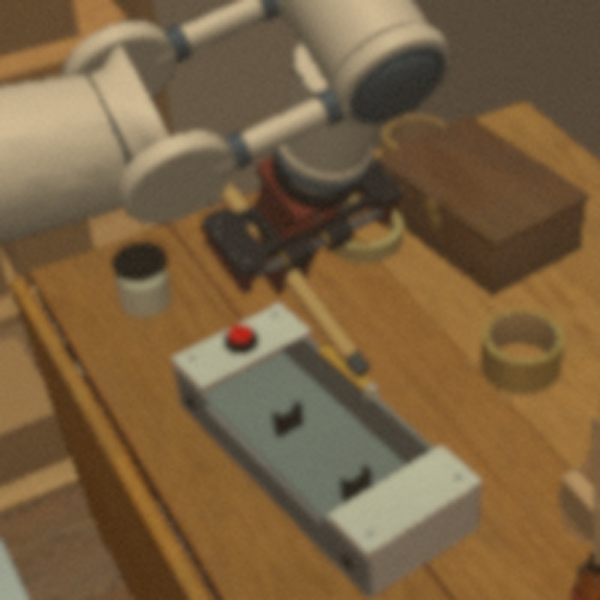

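View pics/t19.png

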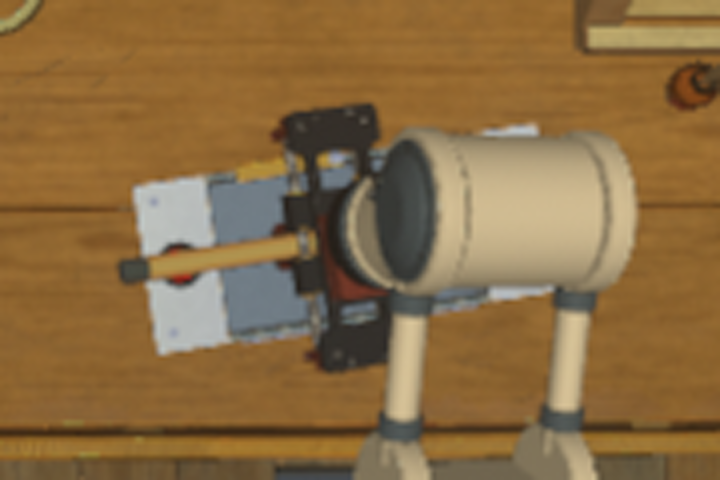

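View pics/w19.png

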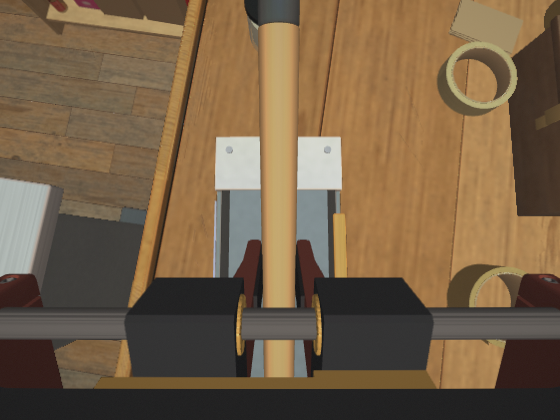

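```bash
python3 -m inch '[[0,0,0,0,0,0,0.01],[0,0,0,0,0,0,0.01],[0,0,0,0,0,0,0.01],[0,0,0,0,0,0,0.01],[0,0,0,0,0,0,0.01]]'; python3 -c "
from station import env
print(env.get_state()['joint_vel'].round(2),env.finish_job())"
```

```text
time: 16.38
tcp_pos: [471.1, 127.0, 206.7]
tcp_rot: [[0.989, 0.138, -0.056], [0.148, -0.917, 0.371], [0.0, -0.376, -0.927]]
force: [0.1, -0.2, -1.8]
grip_width: 17.2
the job is handed in; nothing more can be done
[ 0.01  0.08 -0.12 -0.01 -0.02  0.1 ] None
```

The job is handed in at about 16.4 s; I got no verdict back.

**What I did:**
1. I pressed the plunger to its stop. The force rose to about 20 N, and the keeper swung to lie along the wall.
2. I gripped the spindle at its middle with 35 N and slid it about 36 mm towards the −x end, stopping short of the end wall.
3. I tilted the plunger end up to about 22°, drew the spindle out along its own axis, and raised it.

**Last checks:**
- **Grip:** the spindle is still held (opening 17.2 mm) and the arm is practically still.
- **Height:** the lowest end is about 180 mm above the table, roughly 105 mm above the hoods.
- **Dispenser:** the keeper is still along the wall and the plunger still down.
- **Bystanders:** the tape rolls and the black-lidded candle look where they were. The open glass candle was not in my last pictures, but the arm never went near it.
- **Forces:** while I moved the spindle, every reading stayed under about 2 N.

**What disagreed:**
- **Fingertips:** they stood about 20 mm short of the reported TCP. The plunger gave way only at a reported height of about 80 mm rather than 103. I set the grasp depth from that contact and the scene camera instead.
- **Wrist camera:** its calibration was about 5 px off against the hood edges.

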